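# Hang the parcel gauge on its sprung hook, scale side outward

## Task

Take the parcel-size gauge out of the desk organiser and hang it on the sprung hook, with its yellow graduated face pointing outward, away from the hook's post. Press the gauge back gently against the spring plate so that it goes down behind the red lip, fully seated on the hook's arm and upright, then let go; never force the hook, and leave everything else on the bench where it is.

Things in the scene. Friction and masses are not known exactly. Their poses are not given: they have to be found in the camera images.
- gauge: Rigid white plate, 10 mm thick, 160 mm tall, about 0.13 kg, upright in the organiser's slot, not fastened. 90 mm wide up to z = 112 mm, above that a grip tab 44 mm wide. A window 28 mm wide and 28 mm high (z = 72 to 100 mm) goes right through at mid-width. Origin: centre of the underside; z up, y along the width, +x out of the yellow face with black graduations (the back is plain white).
- gauge_window (a point): Middle of the top edge of the gauge's window (mid-thickness), 100 mm above the gauge's origin; axes as the gauge. This edge rests on the hook's arm when the gauge hangs.
- organiser: Fixed grey desk organiser. Origin: centre of its underside. The slot lies along its y: 94 mm long, 13 mm wide inside, 106 by 37 mm outside, floor at z = 6 mm, wall tops at z = 38 mm. A black pen cup 75 mm high with pens up to 120 mm stands at y = 62 to 98 mm. The gauge starts in the slot, its axes parallel to the organiser's.
- hook: Fixed stand with a sprung hook. Origin: underside of the stand; z up, +x outward. Foot 130 x 110 x 12 mm; grey post 22 x 36 mm at x = -20 mm, with a blue clamp on top (to z = 152 mm, front at x = 20 mm). A steel arm points along +x, 18 mm wide (middle y = 0), 10 mm thick, flat top at z = 140 mm; pressed down over 1.5 N it gives 1 mm per 5 N, at most 3 mm. Limit on the hook: 22 N.
- hook_lip (a point): Fixed mark on the stand (x = 90, z = 140 mm; axes as the hook) where the inner face of the red lip at the arm's tip lies ON AVERAGE. Arm, lip and spring plate together are clamped up to 18 mm further in or out from start to start, which is not in any reported pose: find it by feel or sight. The lip is 8 mm thick in x, 18 mm wide, and rises 8 mm above the arm's top.
- hook_plate (a point): Fixed mark (x = 85 mm on the hook) at the mean rest face of the spring plate: aluminium, 64 mm wide, z = 107 to 153 mm, on the arm 5 mm behind the lip, too close for the gauge to go between. It yields towards the post at 1.5 N, plus 0.4 N per mm, and stops hard after 11 mm (6 N). The gauge clears the lip with the plate 5 to 11 mm back. It drags on the gauge with up to 5 N as that is lowered.
- tape_roll: Bystander: roll of orange tape, 90 mm across, 48 mm high, origin at the centre of its underside.
- mug: Bystander: blue mug, 80 mm across, 90 mm high, handle at its +y, origin at the centre of its underside.
- scanner: Bystander: black hand scanner lying down, about 115 x 50 x 28 mm, origin under its middle.
- stapler: Bystander: red stapler, 140 x 34 x 41 mm, origin at the centre of its underside.
Mind the look-alikes: they are no part of the job. There is more than one size of the gauge; the one meant has the size given above. What is shaped like the organiser but turquoise is not meant.

How it is judged:
On the way:
1. the gauge has been lifted clear of the organiser (height (world z) of gauge above 0.05 m and contact force between gauge and organiser below 0.01 N), for 0.1 s.
At the end, for the whole second after the job is handed in: The gauge hangs at rest behind the red lip, clamped by the spring plate: window's top edge 136 to 143.5 mm above the stand's underside, 60 to 110 mm out from the stand's origin, within 9 mm of the arm's middle; upright within 0.12 rad, square to the arm within 0.15 rad, yellow face outward (z of gauge_window in the frame of hook between 0.136 and 0.1435 m and x of gauge_window in the frame of hook between 0.06 and 0.11 m and y of gauge_window in the frame of hook between -0.009 and 0.009 m and x of hook in the frame of gauge below -0.03 m and angle between gauge's own z axis and vertical below 0.12 rad and angle between the x axis of gauge and the x axis of hook, either way round below 0.15 rad and contact force between gauge and hook above 1 N and linear speed of gauge below 0.02 m/s and angular speed of gauge below 0.2 rad/s); the robot touches nothing.
It fails at once if the hook is forced: more than 22 N on it from the gauge or the robot (contact force between hook and anything else above 22 N).
It fails at once if a bystander (tape, mug, scanner, stapler) is shifted by more than 20 mm (distance of any of tape_roll, mug, scanner, stapler from where it was at the start of the episode above 0.02 m).
It also fails if it takes over 48 s, if anything falls off the work surface, if the arm or the gripper's body presses on something with over 40 N, if the wrist force passes 120 N, or if a joint passes its speed limit or range.

## Robot

A 6-joint arm with a two-finger parallel gripper is mounted at the origin on the work surface. World frame = base frame: x ahead of the robot, y to its left, z up, the work surface at z = 0. Lengths are in m, angles in rad, forces in N, time in s.
With the tool pointing down it reaches from about 0.25 to 0.85 m from the base axis. Payload 12.5 kg.
Tool frame: the origin (TCP) lies between the finger pads; the fingertips stand 25 mm ahead of it and the grasp point (between the pads) lies 6 mm ahead of it; z points along the fingers, x is the direction in which the jaws open and shut, and the axes are right-handed (so a half turn about z gives the same grasp; the last joint's range is limited). The gripper opens to 93 mm and grips with 3 to 60 N. Pads are 15 mm wide; open, the fingers measure 128 mm over their backs; the gripper's body (75 mm by 188 mm) begins 65 mm behind the grasp point.
Start: joints at [1.049, 0.351, 1.652, -0, 1.139, -0.085], TCP at [0.233, 0.498, 0.22] pointing down, gripper open.
Joint ranges: [-2.75, 2.75], [-0.79, 2.1], [0.01, 2.65], [-1.57, 4.71], [0.07, 3.14], [-2.87, 2.87]. Speed limits (rad/s): [2.22, 2.22, 2.79, 3.14, 3.14, 3.14].

## Interface

Orientations are given as [roll, pitch, yaw] about the fixed x, y, z axes, in that order (R = Rz(yaw) Ry(pitch) Rx(roll)).
In Python, from plant import manip, capture gives the robot as it stands.
- The arm moves only by the tool apply_moves, never from a script. Its argument "targets" is a list that holds one entry, the list of rows, each a list of 7 numbers: the opening, from 0 (shut) to 1 (fully open), then the shift along the tool's x, y, z in units of 30 mm (1.0 is 30 mm), then the turn, a rotation vector about the tool's x, y, z in units of 6 degrees (1.0 is 6 degrees). A call has 1 to 10 rows; each row is the pose to reach, as a shift and turn from the pose commanded when the call began, along the tool's axes at that moment; what a row does not reach only later rows make up. A row lasts 1/12 s, in which the tool goes at most 41.7 mm and 7.16 degrees, less where a joint would pass 70% of its speed; a pose out of reach is approached as far as the arm can. A call with a gripper value outside its range is refused whole. The fingers move at their own pace and stop on an object; the grip force is fixed at half the most. Time passes only in rows, so rows that repeat a pose let the fingers close. It gives the time, the measured TCP pose, the force and the opening at its end, in the units of the state.
- manip.sense(): the state, without advancing time (a new reading comes with each control period).
- capture(name): name is "scene" or "side" or "wrist"; returns a dict with "pixels" (420x560x3 uint8, red, green, blue), "intrinsics" (3x3 intrinsics, pixels), "extrinsics" (4x4, takes a point from camera to world coordinates). Camera axes: x right, y up, looking along -z (the intrinsics and any distortion apply to the point x, -y, -z); pixel columns grow to the right and rows downward; lengths in m; the calibration is good to about 2 mm. A picture is of the moment at which its call begins. There is no depth.
- manip.sign_off(): hands the job in, once; it reports no verdict.
The state is a dict: "clock": time; "joint_pos": joint angles; "joint_vel": joint speeds; "joint_torque": joint torques, N m; "tool_pos": TCP position; "ee_rot": TCP orientation; "wrist_force": force on the tool from outside, world axes, zero at the start; "ft_torque": the same for the moment, N m; "width": finger opening in m.
Only numpy, scipy, OpenCV 4.12 (cv2) and the standard library are available. Lean on these libraries where they do the work, as an engineer would, in place of code of your own. Each camera call takes 0.05 s, during which the arm holds its last target. There are 200 camera calls.

## Working session

There is one attempt and no reset: what is moved stays moved. The work goes in short steps, Python scripts to look and compute and a tool call to move; the robot and the scene stay as the last step left them, time stands still between calls to the robot, and variables do not carry over. Pictures are saved under pics/ and viewed, on a budget of 10 in all, crops included, one or two more only if the job needs it, and the job is handed in when it is done.

Besides the shell and the picture viewer there is one more tool, called after "Request:" by a JSON object that holds its "fn" and its "kwargs". apply_moves: Moves the arm, as the interface text tells. Its arguments: {"type":"object","properties":{"targets":{"type":"array","items":{"type":"array","items":{"type":"array","items":{"type":"number"}}}}},"required":["targets"]}

```bash
ls; mkdir -p pics; cat > h.py <<'E'
import numpy as np, cv2, sys
from plant import manip, capture
def snap(cam,name):
    c=capture(cam); np.savez(f'pics/{name}.npz',**{k:np.asarray(v) for k,v in c.items()})
    cv2.imwrite(f'pics/{name}.png',c['pixels'][:,:,::-1]); return c
def load(name): return np.load(f'pics/{name}.npz')
def ray(c,u,v):
    K,E=np.array(c['intrinsics']),np.array(c['extrinsics'])
    d=np.linalg.inv(K)@[u,v,1]; d=E[:3,:3]@[d[0],-d[1],-d[2]]
    return E[:3,3],d
def onz(c,u,v,z):
    o,d=ray(c,u,v); return o+d*(z-o[2])/d[2]
def proj(c,p):
    K,E=np.array(c['intrinsics']),np.array(c['extrinsics'])
    q=E[:3,:3].T@(np.array(p)-E[:3,3]); q=K@[q[0],-q[1],-q[2]]; return q[:2]/q[2]
def tri(c1,a,c2,b):
    o1,d1=ray(c1,*a);o2,d2=ray(c2,*b)
    s=np.linalg.lstsq(np.stack([d1,-d2],1),o2-o1,rcond=None)[0]
    p,q=o1+s[0]*d1,o2+s[1]*d2; return (p+q)/2,np.linalg.norm(p-q)
E
python3 - <<'E'
from h import *
a=snap('scene','s1');b=snap('side','d1')
cv2.imwrite('pics/w1.png',capture('wrist')['pixels'][:,:,::-1])
for c in(a,b):print(np.round(c['extrinsics'],3).tolist(),np.array(c['intrinsics']).tolist(),[k for k in c])
print(manip.sense())
E
```

```text
pics
[[0.712, -0.503, 0.49, 1.163], [0.702, 0.524, -0.483, -0.586], [-0.014, 0.688, 0.726, 1.131], [0.0, 0.0, 0.0, 1.0]] [[515.5701671330947, 0.0, 278.2254212170235], [0.0, 515.5701671330947, 210.94122646621452], [0.0, 0.0, 1.0]] ['pixels', 'intrinsics', 'extrinsics']
[[0.811, 0.43, -0.398, 0.123], [-0.586, 0.598, -0.547, -0.409], [0.003, 0.676, 0.737, 0.789], [0.0, 0.0, 0.0, 1.0]] [[424.18632880963156, 0.0, 274.3404657252876], [0.0, 424.18632880963156, 206.74848562306033], [0.0, 0.0, 1.0]] ['pixels', 'intrinsics', 'extrinsics']
{'clock': 0.15, 'joint_pos': array([ 1.04938737e+00,  3.51116322e-01,  1.65221670e+00, -1.42029497e-05,
        1.13913446e+00, -8.46395780e-02]), 'joint_vel': array([ 0.00085733, -0.00076423, -0.00294034, -0.00055519,  0.00010319,
        0.00021113]), 'joint_torque': array([ 5.41669408e-06, -4.97487366e+01, -2.85329783e+01,  6.97762496e-02,
        2.47449795e-02, -1.27624626e-04]), 'tool_pos': array([0.2325347 , 0.49815366, 0.21994595]), 'ee_rot': array([-3.14153155e+00,  8.72790672e-04,  1.13403292e+00]), 'wrist_force': array([-0.05284129, -0.16124818,  0.95033215]), 'ft_torque': array([-0.04434476, -0.00660352,  0.03316011]), 'width': 0.09351981369178113}
```

View pics/s1.png

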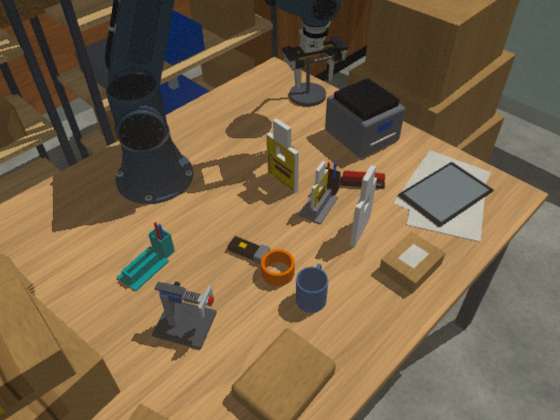

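View pics/d1.png

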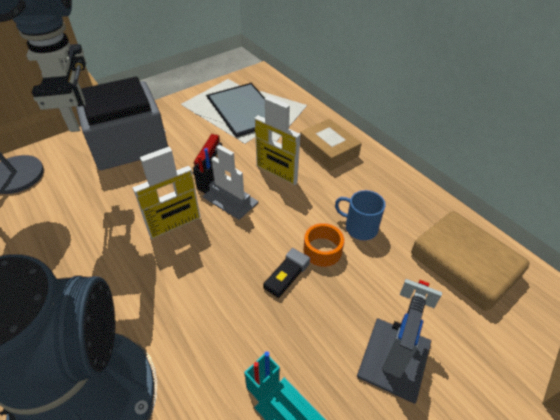

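Scene image: gauge candidates are the standing ones at (282,160) and (363,207), and the one in the grey organiser at (320,187). There is a turquoise decoy organiser at (147,260), and the hook is at (187,310). My choice is the one in the grey organiser. I'll check it in one close crop mosaic.

```bash
python3 - <<'E'
from h import *
s=cv2.imread('pics/s1.png');d=cv2.imread('pics/d1.png')
f=lambda im,x,y:cv2.resize(im[y:y+75,x:x+100],(400,300),interpolation=cv2.INTER_CUBIC)
cv2.imwrite('pics/m1.png',np.vstack([np.hstack([f(s,280,150),f(d,180,135)]),np.hstack([f(s,140,272),f(d,350,272)])]))
E
```

```text
(no output)
```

View pics/m1.png

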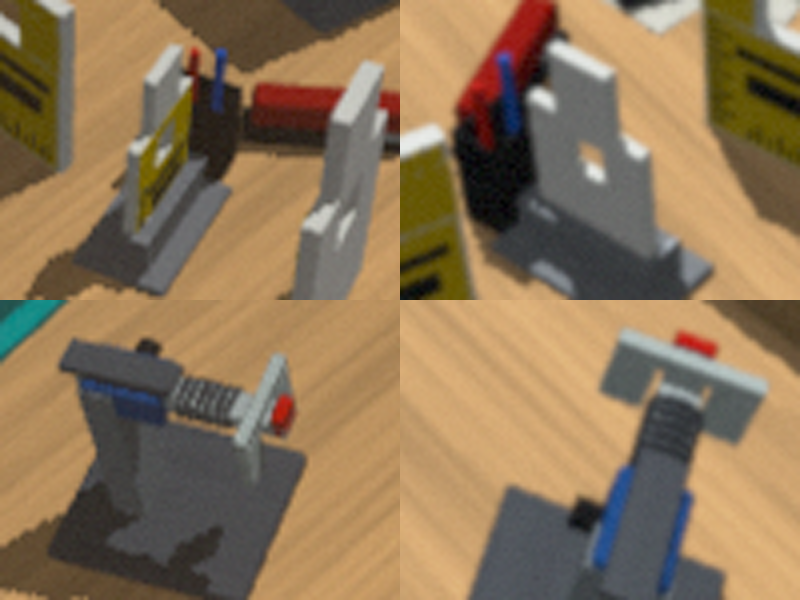

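The crop confirms the choice. The grey organiser holds the white gauge with its tab, yellow face towards scene-left/lower, and the turquoise organiser is empty. The hook has its plate and red lip at lower right of the stand.

```bash
python3 - <<'E'
from h import *
a=load('s1');b=load('d1')
S1=lambda x,y:(280+x/4,150+y/4);D1=lambda x,y:(180+(x-400)/4,135+y/4)
S2=lambda x,y:(140+x/4,272+(y-300)/4);D2=lambda x,y:(350+(x-400)/4,272+(y-300)/4)
P=lambda n,p:print(n,np.round(np.array(p)*1000,1))
P('shL',onz(b,*D1(527,93),.118));P('shR',onz(b,*D1(652,153),.118))
P('tabL',onz(b,*D1(548,45),.166));P('tabR',onz(b,*D1(614,75),.166))
P('S tab far',onz(a,*S1(183,46),.166));P('S tab near',onz(a,*S1(168,78),.166))
P('S tab leftnear',onz(a,*S1(147,78),.166));P('S tab leftfar',onz(a,*S1(163,47),.166))
for q in((75,262),(163,292),(230,190)):P('orgS',onz(a,*S1(*q),.0))
for q in((50,552),(238,603),(305,457)):P('footS',onz(a,*S2(*q),.012))
for q in((380,320),(432,335),(413,398),(360,380)):P('footD',onz(b,*q,.012))
P('plateS far',onz(a,*S2(277,357),.153));P('plateS near',onz(a,*S2(237,440),.153))
P('plateS far front',onz(a,*S2(292,362),.153))
P('plateD L',onz(b,*D2(625,330),.153));P('plateD R',onz(b,*D2(767,380),.153))
P('plateD backL',onz(b,*D2(617,350),.153));
P('lipD L',onz(b,*D2(677,330),.148));P('lipD R',onz(b,*D2(717,343),.148))
for n,c in(('s',a),('d',b)):
  h=cv2.cvtColor(c['pixels'],cv2.COLOR_RGB2HSV)
  m=cv2.inRange(h,(0,170,90),(4,255,255))
  nn,l,st,ce=cv2.connectedComponentsWithStats(m)
  for i in range(1,nn):
    if st[i][4]>15:print(n,st[i],ce[i])
E
```

```text
shL [455.5 305.3 118. ]
shR [487.6 217.3 118. ]
tabL [462.5 283.5 166. ]
tabR [479.2 239.  166. ]
S tab far [474.1 285.2 166. ]
S tab near [488.7 252.5 166. ]
S tab leftnear [478.1 242.4 166. ]
S tab leftfar [464.6 274.7 166. ]
orgS [457.8 194.4   0. ]
orgS [525.2 217.2   0. ]
orgS [492.3 332.9   0. ]
footS [ 479.8 -352.9   12. ]
footS [ 589.1 -294.6   12. ]
footS [ 540.6 -200.1   12. ]
footD [ 533.6 -204.    12. ]
footD [ 592.9 -286.    12. ]
footD [ 472.6 -344.7   12. ]
footD [ 418.7 -267.2   12. ]
plateS far [ 556.6 -216.2  153. ]
plateS near [ 583.5 -267.9  153. ]
plateS far front [ 565.4 -212.5  153. ]
plateD L [ 552.8 -212.8  153. ]
plateD R [ 583.3 -265.9  153. ]
plateD backL [ 542.2 -217.8  153. ]
lipD L [ 574.9 -224.8  148. ]
lipD R [ 584.  -239.7  148. ]
s [344 171  21   7  96] [353.73958333 174.07291667]
s [375 174  10   5  42] [379.45238095 175.88095238]
s [208 296   5   8  25] [210.16 299.36]
d [203 135  15  16 113] [211.         141.52212389]
d [195 149   9  14  70] [199.72857143 156.88571429]
d [419 281  10   5  22] [423.63636364 282.59090909]
d [255 363   3  19  34] [256.17647059 370.23529412]
```

```bash
cat >> h.py <<'E'
from scipy.spatial.transform import Rotation as Ro
def goal(p,yaw_deg):
    s=manip.sense(); R=Ro.from_euler('xyz',s['ee_rot']); T=Ro.from_euler('xyz',[np.pi,0,np.radians(yaw_deg)])
    d=R.inv().apply(np.array(p)-s['tool_pos'])/.03; r=(R.inv()*T).as_rotvec()/np.radians(6)
    print('shift',np.round(d,3),'turn',np.round(r,3),'| t',s['clock'],np.round(s['tool_pos'],4),np.round(s['ee_rot'],4),'F',np.round(s['wrist_force'],2),'w',round(s['width'],4))
E
python3 - <<'E'
from h import *
b=load('d1');a=load('s1')
print(onz(b,175,234,0),onz(b,280,168,0), 'stand gauges');print(onz(b,157,155,.2),onz(b,278,105,.2))
goal([.473,.262,.31],20)
E
```

```text
[0.30469539 0.24400529 0.        ] [0.64613494 0.28564901 0.        ] stand gauges
[0.3258033  0.29485298 0.2       ] [0.64340064 0.29429521 0.2       ]
shift [-3.745 10.593 -2.999] turn [3.000e-03 8.000e-03 7.496e+00] | t 0.15 [0.2325 0.4982 0.2199] [-3.1415e+00  9.0000e-04  1.1340e+00] F [-0.05 -0.16  0.95] w 0.0935
```

Request:
{"fn": "apply_moves", "kwargs": {"targets": [[[1, 0, 0, -1.3, 0, 0, 0], [1, 0, 0, -2.6, 0, 0, 0.5], [1, -0.4, 1.2, -3, 0, 0, 1.5], [1, -0.9, 2.4, -3, 0, 0, 2.5], [1, -1.4, 3.7, -3, 0, 0, 3.5], [1, -1.8, 4.9, -3, 0, 0, 4.5], [1, -2.3, 6.2, -3, 0, 0, 5.5], [1, -2.7, 7.5, -3, 0, 0, 6.5], [1, -3.2, 8.8, -3, 0, 0, 7.5], [1, -3.7, 10, -3, 0, 0, 7.5]]]}}

```text
clock: 0.98
tool_pos: [0.4588, 0.2691, 0.3102]
ee_rot: [3.142, 0.0, 0.342]
wrist_force: [0.3, 0.8, 0.5]
width: 0.0931
```

```bash
python3 - <<'E'
from h import *
goal([.473,.262,.31],20)
snap('wrist','w2')
E
```

```text
shift [0.368 0.381 0.008] turn [ 0.     0.001 -0.069] | t 0.9833 [0.4588 0.2691 0.3102] [3.1416e+00 1.0000e-04 3.4180e-01] F [0.31 0.78 0.55] w 0.0931
```

View pics/w2.png

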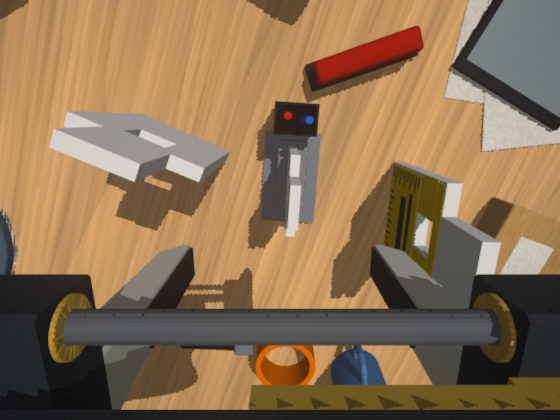

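The wrist view shows the organiser at (292,180) with the pen cup at the top. The gauge edge runs along (293,150–236), and neither standing neighbour is close.

```bash
python3 - <<'E'
from h import *
c=load('w2');g=c['pixels'].astype(int)
for v in range(140,244,6):
  r=g[v,270:322]; k=[270+i for i in range(52) if r[i].min()>165 ]
  print(v,(k[0],k[-1]) if k else None, g[v,284:304:3].min(1))
print(np.round(c['extrinsics'],3).tolist())
E
```

```text
140 None [59 56 55 55 54 57 58]
146 None [66 63 78 76 69 66 65]
152 None [ 65  64 120 140 139 123 120]
158 (291, 299) [ 66  68 154 208 210 209 120]
164 (290, 298) [ 68  72 182 210 209 157 120]
170 (290, 298) [ 68  75 192 206 208 136 120]
176 (291, 297) [ 65  80 157 189 191 129 121]
182 None [ 66  85 126 140 139 140 121]
188 (290, 300) [ 66  94 180 207 207 207 120]
194 (290, 300) [ 62  91 191 207 206 207 120]
200 (289, 299) [ 63 100 206 207 206 191 119]
206 (289, 299) [ 69  81 206 207 206 175 114]
212 (289, 298) [ 64  81 206 205 205 153 106]
218 (288, 298) [ 72 103 207 207 205 137 119]
224 (288, 297) [ 61 140 205 206 205 101 101]
230 (286, 296) [103 207 205 207 189 102  96]
236 (288, 293) [ 98 158 179 184 104  98  98]
242 None [ 97 101 104 103  99  97  94]
[[0.942, -0.324, -0.089, 0.433], [0.336, 0.909, 0.249, 0.336], [0.0, -0.264, 0.964, 0.474], [0.0, 0.0, 0.0, 1.0]]
```

```bash
python3 - <<'E'
from h import *
c=load('w2')
A=onz(c,295.8,185,.166);B=onz(c,290.5,237,.166);print(A,B,np.linalg.norm(A-B),np.degrees(np.arctan2(*(A-B)[1::-1]))-90)
p=onz(c,296,188,.166);q=onz(c,292.3,226,.166);print(np.degrees(np.arctan2(*(p-q)[1::-1]))-90)
m=(A+B)/2; print(m)
goal([m[0],m[1],.166-.018+.006],20)
E
```

```text
[0.46582324 0.28375755 0.166     ] [0.47851401 0.23465337 0.166     ] 0.05071761049376824 14.490777208390412
14.76729171588542
[0.47216862 0.25920546 0.166     ]
shift [0.244 0.279 5.201] turn [ 0.021 -0.004 -0.051] | t 1.0333 [0.4623 0.2649 0.31  ] [ 3.1393e+00 -4.0000e-04  3.4380e-01] F [ 1.15 -4.31 -1.96] w 0.0932
```

Request:
{"fn": "apply_moves", "kwargs": {"targets": [[[0.6, 0.1, 0.1, 0.5, 0, 0, 0.2], [0.6, 0.25, 0.3, 1, 0, 0, 0.4], [0.6, 0.25, 0.3, 1.5, 0, 0, 0.5], [0.6, 0.25, 0.3, 1.5, 0, 0, 0.5], [0.6, 0.25, 0.3, 1.5, 0, 0, 0.5], [0.6, 0.25, 0.3, 1.5, 0, 0, 0.5]]]}}

```text
clock: 1.53
tool_pos: [0.4678, 0.2653, 0.2662]
ee_rot: [-3.141, -0.001, 0.297]
wrist_force: [0.3, 0.2, -0.4]
width: 0.058
```

```bash
python3 - <<'E'
from h import *
c=snap('wrist','w3');g=c['pixels']
m=cv2.inRange(g,(185,185,180),(255,255,255))
n,l,st,ce=cv2.connectedComponentsWithStats(m)
for i in range(1,n):
  if st[i][4]>60 and 230<ce[i][0]<350:
    ys,xs=np.where(l==i); k=cv2.minAreaRect(np.c_[xs,ys].astype(np.float32)); bp=cv2.boxPoints(k)
    print(st[i],np.round(bp,1).tolist())
    vs=np.unique(ys)[4:-4]; mid=[(np.mean(xs[ys==v]),v) for v in vs]
    for z in(.166,.118):
      P=np.array([onz(c,u,v,z)[:2] for u,v in mid]);f=np.polyfit(P[:,1],P[:,0],1);print(z,'yaw',-np.degrees(np.arctan(f[0])),np.round(P[[0,-1]],4).tolist(), np.round([onz(c,*q,z)[:2] for q in bp],4).tolist())
goal([.473,.26,.154],17)
E
```

```text
[282 152  10  26 253] [[282.0, 152.0], [291.0, 152.0], [291.0, 177.0], [282.0, 177.0]]
0.166 yaw 17.243047426188625 [[0.4576, 0.3069], [0.4615, 0.2943]] [[0.4534, 0.3088], [0.46, 0.3108], [0.4658, 0.2924], [0.4591, 0.2903]]
0.118 yaw 17.24304742618872 [[0.4599, 0.302], [0.4645, 0.2872]] [[0.4549, 0.3043], [0.4627, 0.3067], [0.4695, 0.2849], [0.4616, 0.2824]]
[280 187  14  58 692] [[280.0, 244.0], [281.0, 186.89999389648438], [293.29998779296875, 187.1999969482422], [292.20001220703125, 244.1999969482422]]
0.166 yaw 16.585684697538728 [[0.4662, 0.2808], [0.4776, 0.2413]] [[0.4739, 0.2365], [0.4607, 0.2825], [0.47, 0.2852], [0.4836, 0.2393]]
0.118 yaw 16.585684697538614 [[0.4699, 0.2712], [0.4834, 0.2245]] [[0.479, 0.2189], [0.4635, 0.2733], [0.4744, 0.2764], [0.4905, 0.2221]]
shift [0.107 0.22  3.746] turn [-0.002 -0.013  0.002] | t 1.5833 [0.4678 0.2653 0.2664] [-3.1414e+00 -1.4000e-03  2.9690e-01] F [ 0.96  0.63 -0.61] w 0.057
```

Request:
{"fn": "apply_moves", "kwargs": {"targets": [[[0.6, 0.1, 0.2, 1.3, 0, 0, 0], [0.6, 0.1, 0.2, 2.5, 0, 0, 0], [0.6, 0.1, 0.2, 3.4, 0, 0, 0], [0.6, 0.1, 0.2, 3.7, 0, 0, 0], [0, 0.1, 0.2, 3.75, 0, 0, 0], [0, 0.1, 0.2, 3.75, 0, 0, 0], [0, 0.1, 0.2, 3.75, 0, 0, 0], [0, 0.1, 0.2, 3.75, 0, 0, 0], [0, 0.1, 0.2, 3.75, 0, 0, 0], [0, 0.1, 0.2, 3.75, 0, 0, 0]]]}}

```text
clock: 2.42
tool_pos: [0.4726, 0.2603, 0.1537]
ee_rot: [-3.141, -0.001, 0.296]
wrist_force: [-0.6, 0.7, 0.0]
width: 0.0203
```

Request:
{"fn": "apply_moves", "kwargs": {"targets": [[[0, 0, 0, 0, 0, 0, 0], [0, 0, 0, 0, 0, 0, 0], [0, 0, 0, -0.3, 0, 0, 0], [0, 0, 0, -0.7, 0, 0, 0], [0, 0, 0, -1.2, 0, 0, 0], [0, 0, 0, -1.8, 0, 0, 0]]]}}

```text
clock: 2.92
tool_pos: [0.4718, 0.2599, 0.2073]
ee_rot: [3.141, 0.002, 0.296]
wrist_force: [0.4, 0.2, -1.8]
width: 0.01
```

```bash
python3 - <<'E'
from h import *
snap('scene','s2');goal([.64,-.206,.35],28)
E
```

```text
shift [ 0.791 16.496 -4.633] turn [-1.000e-03 -3.700e-02 -1.838e+00] | t 2.9667 [0.4733 0.2606 0.2112] [-3.1411 -0.0039  0.2963] F [1.43 1.12 2.73] w 0.0094
```

Request:
{"fn": "apply_moves", "kwargs": {"targets": [[[0, 0, 0, -1.2, 0, 0, 0], [0, 0, 0, -2.4, 0, 0, 0], [0, 0, 0, -3.6, 0, 0, 0], [0, 0, 0.6, -4.6, 0, 0, 0], [0, 0, 1.7, -4.6, 0, 0, 0], [0, 0, 2.9, -4.6, 0, 0, 0], [0, 0.1, 4.1, -4.6, 0, 0, -0.2], [0, 0.2, 5.3, -4.6, 0, 0, -0.4], [0, 0.3, 6.5, -4.6, 0, 0, -0.6], [0, 0.4, 7.7, -4.6, 0, 0, -0.8]]]}}

```text
clock: 3.8
tool_pos: [0.5513, 0.0409, 0.3448]
ee_rot: [-3.141, 0.0, 0.381]
wrist_force: [-0.1, -0.3, -0.7]
width: 0.0098
```

Request:
{"fn": "apply_moves", "kwargs": {"targets": [[[0, 0.1, 1.2, 0, 0, 0, -0.2], [0, 0.2, 2.4, 0, 0, 0, -0.4], [0, 0.3, 3.6, 0, 0, 0, -0.6], [0, 0.4, 4.8, 0, 0, 0, -0.8], [0, 0.4, 6.0, 0, 0, 0, -1], [0, 0.4, 7.0, 0, 0, 0, -1], [0, 0.4, 8.0, 0, 0, 0, -1], [0, 0.4, 8.6, 0, 0, 0, -1], [0, 0.4, 8.8, 0, 0, 0, -1], [0, 0.4, 8.8, 0, 0, 0, -1]]]}}

```text
clock: 4.63
tool_pos: [0.6602, -0.199, 0.3439]
ee_rot: [-3.141, 0.001, 0.483]
wrist_force: [0.0, 0.2, -2.2]
width: 0.0095
```

```bash
python3 - <<'E'
from h import *
goal([.64,-.206,.35],28)
c=snap('wrist','w4');a=snap('scene','s3');b=snap('side','d3')
f=lambda im,x,y:cv2.resize(im[y:y+75,x:x+100,::-1],(400,300),interpolation=cv2.INTER_CUBIC)
w=cv2.resize(c['pixels'][:,:,::-1],(400,300))
cv2.imwrite('pics/m2.png',np.vstack([np.hstack([w,f(b['pixels'],360,240)]),np.hstack([f(a['pixels'],140,272),f(a['pixels'],180,250)])]))
E
```

```text
shift [-0.705 -0.105 -0.203] turn [-0.009  0.008 -0.052] | t 4.6333 [ 0.6602 -0.199   0.3439] [-3.1406e+00  8.0000e-04  4.8330e-01] F [ 0.02  0.19 -2.2 ] w 0.0095
```

View pics/m2.png

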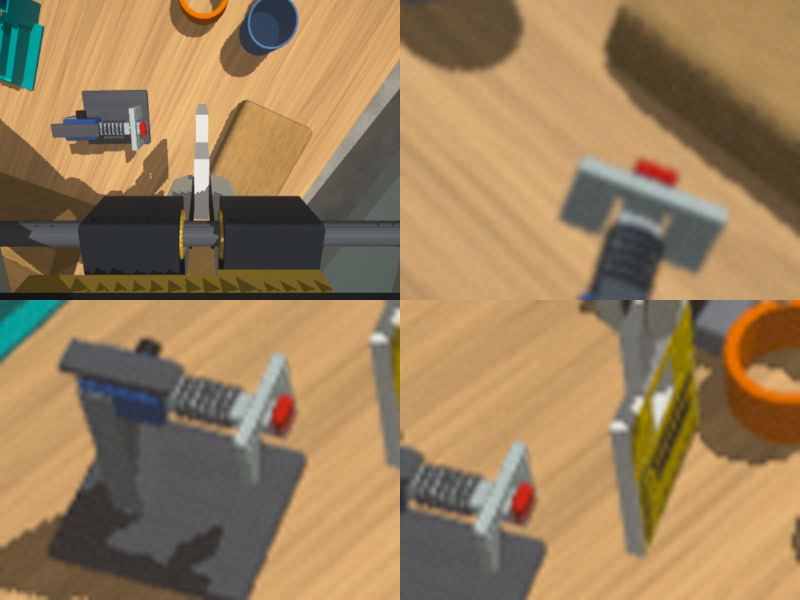

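The mosaic shows the gauge held upright, yellow side facing away from the hook. In the wrist view the hook's red lip is at about (200,180) and the plate at about (187,180), full-resolution pixels.

```bash
python3 - <<'E'
from h import *
c=load('w4');a=load('s3');b=load('d3')
def red(c,box):
  x0,y0,x1,y1=box;h=cv2.cvtColor(c['pixels'][y0:y1,x0:x1],cv2.COLOR_RGB2HSV)
  m=cv2.inRange(h,(0,150,70),(5,255,255))|cv2.inRange(h,(175,150,70),(180,255,255))
  ys,xs=np.where(m>0);print(len(xs),xs.min()+x0,xs.max()+x0,ys.min()+y0,ys.max()+y0);return xs.mean()+x0,ys.mean()+y0
W=red(c,(180,150,230,210));S=red(a,(195,285,225,315));D=red(b,(405,270,440,295))
print(W,S,D)
for z in (.14,.148):print('W',onz(c,*W,z),'S',onz(a,*S,z),'D',onz(b,*D,z))
print(tri(c,W,a,S),tri(c,W,b,D),tri(a,S,b,D))
im=cv2.resize(c['pixels'][110:230,60:240,::-1],None,fx=4.4,fy=4.4,interpolation=cv2.INTER_CUBIC)
cv2.imwrite('pics/m3.png',im)
E
```

```text
146 195 205 171 188
32 208 212 296 304
25 419 428 281 285
(np.float64(199.96575342465752), np.float64(180.15753424657535)) (np.float64(210.3125), np.float64(299.75)) (np.float64(423.64), np.float64(282.76))
W [ 0.57722487 -0.23627045  0.14      ] S [ 0.57886451 -0.23375444  0.14      ] D [ 0.58162964 -0.23170273  0.14      ]
W [ 0.57827872 -0.23408551  0.148     ] S [ 0.58358547 -0.23660152  0.148     ] D [ 0.57597535 -0.23388222  0.148     ]
(array([ 0.57853945, -0.23496826,  0.14159314]), np.float64(0.0027116998335391844)) (array([ 0.5776808 , -0.23395464,  0.14623348]), np.float64(0.001409262912244245)) (array([ 0.57992228, -0.23334452,  0.14200316]), np.float64(0.002120851894307228))
```

View pics/m3.png

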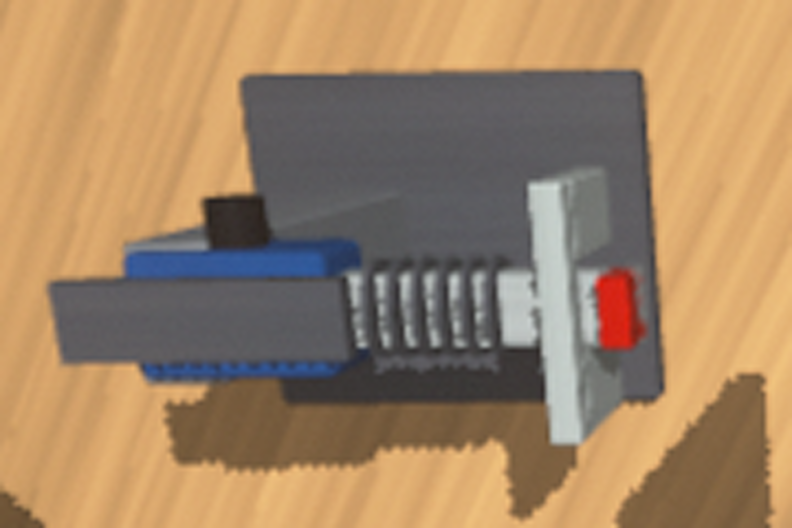

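```bash
python3 - <<'E'
from h import *
c=load('w4');T=lambda x,y,z:onz(c,60+x/4.4,110+y/4.4,z)[:2]
yw=lambda d:np.degrees(np.arctan2(d[1],d[0]))
pl=[T(527,182,.153),T(552,443,.153),T(560,182,.153),T(580,443,.153)]
lip=[T(597,272,.148),T(600,346,.148),T(632,270,.148),T(637,346,.148)]
cl=[T(55,283,.152),T(350,278,.152),T(62,362,.152),T(355,358,.152)]
ft=[T(243,75,.012),T(640,72,.012),T(662,400,.012)]
print('yaws plate',yw(pl[0]-pl[1])-90,yw(pl[2]-pl[3])-90,'clamp',yw(cl[1]-cl[0]),yw(cl[3]-cl[2]),'foot',yw(ft[1]-ft[0]),yw(ft[1]-ft[2])-90,'lip',yw(lip[2]-lip[3])-90)
y=np.radians(28);R=np.array([[np.cos(y),np.sin(y)],[-np.sin(y),np.cos(y)]])
O=np.array([.507,-.276])
for n,L in(('plate',pl),('lip',lip),('clamp',cl),('foot',ft)):
  print(n,np.round([R@(p-O)*1000 for p in L],1).tolist(), 'mean',np.round(np.mean(L,0),4))
# held gauge: project expected
s=manip.sense();print(s['tool_pos'],s['ee_rot'])
g=c['pixels']
for v in range(140,330,10):
  r=g[v,240:330].min(1);k=240+np.where(r>170)[0];print(v,(k.min(),k.max()) if len(k) else None,end=' ')
E
```

```text
yaws plate 28.74394568157213 27.966682808085764 clamp 28.692778047132624 28.516715510920026 foot 28.13238568259526 28.291462340879136 lip 28.004505226834482
plate [[65.1, 34.5], [65.9, -28.8], [72.8, 34.5], [72.8, -28.8]] mean [ 0.5667 -0.241 ]
lip [[78.7, 12.5], [78.1, -5.7], [87.1, 13.0], [87.1, -5.7]] mean [ 0.5784 -0.234 ]
clamp [[-49.9, 11.1], [20.7, 12.0], [-51.4, -8.1], [19.7, -7.5]] mean [ 0.4927 -0.2815]
foot [[-65.1, 55.6], [62.3, 55.9], [62.9, -52.3]] mean [ 0.5154 -0.2491]
[ 0.66003556 -0.19672016  0.34503138] [-3.14131718e+00 -1.16188847e-04  4.85738552e-01]
140 None 150 None 160 (np.int64(277), np.int64(290)) 170 (np.int64(274), np.int64(290)) 180 (np.int64(274), np.int64(290)) 190 (np.int64(274), np.int64(290)) 200 None 210 None 220 None 230 (np.int64(272), np.int64(292)) 240 (np.int64(272), np.int64(292)) 250 (np.int64(272), np.int64(292)) 260 (np.int64(272), np.int64(290)) 270 (np.int64(272), np.int64(274)) 280 None 290 None 300 None 310 None 320 None
```

```bash
python3 - <<'E'
from h import *
c=load('w4');g=c['pixels'].astype(int)
col=g[140:240,283].min(1);e=[(140+i,col[i],col[i+1]) for i in range(99) if abs(col[i+1]-col[i])>18];print(e)
s=manip.sense();R=Ro.from_euler('xyz',s['ee_rot'])
for v,z in((153,.309),(157,.309),(196,.309),(199,.309),(226,.357),(229,.357)):
  print(v,z,np.round(R.inv().apply(onz(c,282,v,z)-s['tool_pos'])*1000,1))
# bottom corners of gauge expected in scene/side if upright & centred
for n in('s3','d3'):
  cc=load(n)
  for y in(-.045,.045):
    for z in(.148,.148-.112):print(n,y,z,np.round(proj(cc,s['tool_pos']+R.apply([.005,-y,z])),1), np.round(proj(cc,s['tool_pos']+R.apply([-.005,-y,z])),1))
E
```

```text
[(159, np.int64(139), np.int64(168)), (160, np.int64(168), np.int64(229)), (198, np.int64(218), np.int64(179)), (199, np.int64(179), np.int64(150)), (221, np.int64(149), np.int64(175)), (222, np.int64(175), np.int64(219))]
153 0.309 [ -2.1 -49.9  36. ]
157 0.309 [ -2.1 -47.6  36. ]
196 0.309 [ -2.2 -24.4  36. ]
199 0.309 [ -2.2 -22.6  36. ]
226 0.357 [ -2.2 -21.2 -12. ]
229 0.357 [ -2.2 -19.7 -12. ]
s3 -0.045 0.148 [240.1 314.4] [235.6 313.3]
s3 -0.045 0.03599999999999999 [236.2 283.1] [231.3 282. ]
s3 0.045 0.148 [253.8 280.7] [249.5 279.6]
s3 0.045 0.03599999999999999 [251.1 248.6] [246.5 247.5]
d3 -0.045 0.148 [472.2 237.1] [471.3 241.1]
d3 -0.045 0.03599999999999999 [496.6 193.1] [495.8 197.2]
d3 0.045 0.148 [421.7 220. ] [420.4 223.7]
d3 0.045 0.03599999999999999 [439.2 175.7] [438.  179.5]
```

```bash
python3 - <<'E'
from h import *
c=load('w4');y=np.radians(28.3);R=np.array([[np.cos(y),np.sin(y)],[-np.sin(y),np.cos(y)]]);O=np.array([.507,-.276])
for q in((247,100),(310,130),(285,203),(212,195)):
  for z in(.0,.05):print(q,z,np.round((R@(onz(c,q[0]*1.4,q[1]*1.4,z)[:2]-O))*1000))
for x in(.130,.100):
  p=O+R.T@[x,.002];goal([p[0],p[1],.2007],28.3)
E
```

```text
(247, 100) 0.0 [264.  34.]
(247, 100) 0.05 [254.  37.]
(310, 130) 0.0 [399. -30.]
(310, 130) 0.05 [376. -20.]
(285, 203) 0.0 [ 360. -199.]
(285, 203) 0.05 [ 341. -173.]
(212, 195) 0.0 [ 192. -177.]
(212, 195) 0.05 [ 190. -153.]
shift [-1.413 -0.145  4.811] turn [-0.003 -0.001 -0.078] | t 4.7833 [ 0.66   -0.1967  0.345 ] [-3.1413e+00 -1.0000e-04  4.8570e-01] F [ 0.84  0.2  -1.06] w 0.0095
shift [-2.413 -0.137  4.811] turn [-0.003 -0.001 -0.078] | t 4.7833 [ 0.66   -0.1967  0.345 ] [-3.1413e+00 -1.0000e-04  4.8570e-01] F [ 0.84  0.2  -1.06] w 0.0095
```

Request:
{"fn": "apply_moves", "kwargs": {"targets": [[[0, -0.7, -0.1, 0.9, 0, 0, -0.1], [0, -1.4, -0.15, 1.9, 0, 0, -0.1], [0, -1.4, -0.15, 3, 0, 0, -0.1], [0, -1.4, -0.15, 4, 0, 0, -0.1], [0, -1.4, -0.15, 4.6, 0, 0, -0.1], [0, -1.4, -0.15, 4.8, 0, 0, -0.1], [0, -1.4, -0.15, 4.8, 0, 0, -0.1], [0, -1.4, -0.15, 4.8, 0, 0, -0.1], [0, -1.4, -0.15, 4.8, 0, 0, -0.1]]]}}

```text
clock: 5.53
tool_pos: [0.6218, -0.2135, 0.2029]
ee_rot: [3.139, -0.002, 0.496]
wrist_force: [-0.7, 1.0, -0.5]
width: 0.0097
```

```bash
cat >>h.py <<'E'
def hk():
    y=np.radians(28.3);R=np.array([[np.cos(y),np.sin(y)],[-np.sin(y),np.cos(y)]]);O=np.array([.507,-.276])
    s=manip.sense();F=s['wrist_force']
    print('tcp hook xy mm',np.round(R@(s['tool_pos'][:2]-O)*1000,1),'z',round(s['tool_pos'][2]*1000,1),'yaw',np.degrees(s['ee_rot'][2]),'F hook',np.round(R@F[:2],2),round(F[2],2),'t',s['clock'])
E
python3 - <<'E'
from h import *
hk()
a=snap('scene','s4');b=snap('side','d4')
f=lambda im,x,y:cv2.resize(im[y:y+75,x:x+100,::-1],(400,300),interpolation=cv2.INTER_CUBIC)
cv2.imwrite('pics/m4.png',np.hstack([f(a['pixels'],170,255),f(b['pixels'],380,235)]))
hk()
E
```

```text
tcp hook xy mm [130.7   0.6] z 202.9 yaw 28.405772706750255 F hook [-0.19  1.22] -0.46 t 5.5333
tcp hook xy mm [130.5   0.6] z 202.4 yaw 28.390940963229614 F hook [ 1.1  -0.23] -1.36 t 5.6333
```

View pics/m4.png

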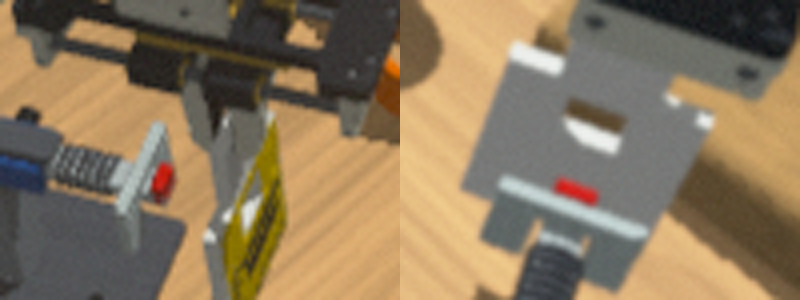

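The gauge's window lines up with the lip in both views. Moving in until it is just short of the plate.

Request:
{"fn": "apply_moves", "kwargs": {"targets": [[[0, -0.3, -0.05, 0.05, 0, 0, 0], [0, -0.6, -0.05, 0.05, 0, 0, 0], [0, -0.9, -0.05, 0.05, 0, 0, 0], [0, -1.1, -0.05, 0.05, 0, 0, 0], [0, -1.3, -0.05, 0.05, 0, 0, 0], [0, -1.45, -0.05, 0.05, 0, 0, 0], [0, -1.45, -0.05, 0.05, 0, 0, 0], [0, -1.45, -0.05, 0.05, 0, 0, 0], [0, -1.45, -0.05, 0.05, 0, 0, 0]]]}}

```text
clock: 6.38
tool_pos: [0.5822, -0.2329, 0.1994]
ee_rot: [3.142, -0.0, 0.495]
wrist_force: [-0.5, -0.2, -1.2]
width: 0.0098
```

```bash
python3 - <<'E'
from h import *
hk()
for i in range(3):capture('wrist');hk()
E
```

```text
tcp hook xy mm [86.6  2.3] z 199.4 yaw 28.372217204559682 F hook [-0.54  0.1 ] -1.16 t 6.3833
tcp hook xy mm [86.7  2.3] z 199.3 yaw 28.38577041503443 F hook [1.03 0.17] -1.42 t 6.4333
tcp hook xy mm [86.7  2.3] z 199.3 yaw 28.390797039527513 F hook [-0.33  0.39] -1.83 t 6.4833
tcp hook xy mm [86.7  2.4] z 199.2 yaw 28.39142546418075 F hook [-0.28  0.22] -1.84 t 6.5333
```

Request:
{"fn": "apply_moves", "kwargs": {"targets": [[[0, -0.05, 0, -0.03, 0, 0, 0], [0, -0.1, 0, -0.03, 0, 0, 0], [0, -0.15, 0, -0.03, 0, 0, 0], [0, -0.2, 0, -0.03, 0, 0, 0], [0, -0.2, 0, -0.03, 0, 0, 0], [0, -0.2, 0, -0.03, 0, 0, 0]]]}}

```text
clock: 7.03
tool_pos: [0.5766, -0.2359, 0.2003]
ee_rot: [3.142, -0.0, 0.495]
wrist_force: [0.3, -0.0, -0.8]
width: 0.0093
```

```bash
python3 - <<'E'
from h import *
hk()
for i in range(3):capture('wrist');hk()
E
```

```text
tcp hook xy mm [80.3  2.3] z 200.3 yaw 28.364602108876845 F hook [ 0.26 -0.19] -0.83 t 7.0333
tcp hook xy mm [80.4  2.3] z 200.3 yaw 28.366833354080008 F hook [-0.61  0.93] -1.77 t 7.0833
tcp hook xy mm [80.4  2.3] z 200.3 yaw 28.374119262814684 F hook [-0.38  0.52] -2.23 t 7.1333
tcp hook xy mm [80.5  2.3] z 200.2 yaw 28.37219044129924 F hook [ 0.5  -0.32] -2.34 t 7.1833
```

Request:
{"fn": "apply_moves", "kwargs": {"targets": [[[0, -0.03, 0, 0, 0, 0, 0], [0, -0.07, 0, 0, 0, 0, 0], [0, -0.1, 0, 0, 0, 0, 0], [0, -0.13, 0, 0, 0, 0, 0], [0, -0.13, 0, 0, 0, 0, 0], [0, -0.13, 0, 0, 0, 0, 0]]]}}

```text
clock: 7.68
tool_pos: [0.5734, -0.2376, 0.2003]
ee_rot: [3.141, -0.0, 0.495]
wrist_force: [2.1, 1.2, -2.7]
width: 0.0099
```

```bash
python3 - <<'E'
from h import *
hk()
for i in range(3):capture('wrist');hk()
E
```

```text
tcp hook xy mm [76.7  2.3] z 200.3 yaw 28.3730466421861 F hook [2.41 0.05] -2.67 t 7.6833
tcp hook xy mm [76.7  2.3] z 200.3 yaw 28.375805069952794 F hook [2.56 0.27] -1.53 t 7.7333
tcp hook xy mm [76.6  2.3] z 200.3 yaw 28.374888683303478 F hook [2.26 0.02] -1.78 t 7.7833
tcp hook xy mm [76.6  2.3] z 200.3 yaw 28.373914369461854 F hook [1.49 0.61] -1.71 t 7.8333
```

Contact at about TCP x = 78 mm, which agrees with the sight estimate. Pressing about 6 mm more.

Request:
{"fn": "apply_moves", "kwargs": {"targets": [[[0, -0.05, 0, 0, 0, 0, 0], [0, -0.1, 0, 0, 0, 0, 0], [0, -0.15, 0, 0, 0, 0, 0], [0, -0.2, 0, 0, 0, 0, 0], [0, -0.2, 0, 0, 0, 0, 0], [0, -0.2, 0, 0, 0, 0, 0]]]}}

```text
clock: 8.33
tool_pos: [0.5681, -0.2405, 0.2003]
ee_rot: [3.142, -0.0, 0.495]
wrist_force: [4.2, 2.1, -1.5]
width: 0.0099
```

```bash
python3 - <<'E'
from h import *
hk()
for i in range(4):capture('wrist');hk()
E
```

```text
tcp hook xy mm [70.6  2.3] z 200.3 yaw 28.364889114544187 F hook [ 4.71 -0.18] -1.55 t 8.3333
tcp hook xy mm [70.6  2.3] z 200.3 yaw 28.369144794181874 F hook [4.89 0.64] -2.65 t 8.3833
tcp hook xy mm [70.6  2.3] z 200.3 yaw 28.371086444039182 F hook [ 4.89 -0.51] -2.34 t 8.4333
tcp hook xy mm [70.7  2.3] z 200.3 yaw 28.376460737621926 F hook [3.82 0.31] -2.03 t 8.4833
tcp hook xy mm [70.7  2.3] z 200.3 yaw 28.37804046719216 F hook [ 4.03 -0.55] -1.31 t 8.5333
```

Force is about 4.5 N, so the plate is roughly 7.5 mm back. Lowering now.

Request:
{"fn": "apply_moves", "kwargs": {"targets": [[[0, 0, 0, 0.04, 0, 0, 0], [0, 0, 0, 0.08, 0, 0, 0], [0, 0, 0, 0.12, 0, 0, 0], [0, 0, 0, 0.16, 0, 0, 0], [0, 0, 0, 0.2, 0, 0, 0], [0, 0, 0, 0.2, 0, 0, 0]]]}}

```text
clock: 9.03
tool_pos: [0.568, -0.2406, 0.194]
ee_rot: [3.142, 0.0, 0.495]
wrist_force: [4.1, 2.1, 0.6]
width: 0.0098
```

```bash
python3 - <<'E'
from h import *
hk()
for i in range(2):capture('wrist');hk()
E
```

```text
tcp hook xy mm [70.5  2.2] z 194.0 yaw 28.371053879356342 F hook [ 4.61 -0.1 ] 0.57 t 9.0333
tcp hook xy mm [70.5  2.2] z 194.2 yaw 28.375046429743744 F hook [ 4.45 -0.33] 1.56 t 9.0833
tcp hook xy mm [70.6  2.2] z 194.2 yaw 28.372484017463503 F hook [ 4.86 -0.98] 0.15 t 9.1333
```

Request:
{"fn": "apply_moves", "kwargs": {"targets": [[[0, 0, 0, 0.04, 0, 0, 0], [0, 0, 0, 0.08, 0, 0, 0], [0, 0, 0, 0.12, 0, 0, 0], [0, 0, 0, 0.15, 0, 0, 0], [0, 0, 0, 0.15, 0, 0, 0]]]}}

```text
clock: 9.55
tool_pos: [0.5679, -0.2405, 0.1895]
ee_rot: [-3.141, 0.0, 0.495]
wrist_force: [3.9, 1.1, 1.0]
width: 0.0098
```

```bash
python3 - <<'E'
from h import *
hk()
for i in range(2):capture('wrist');hk()
E
```

```text
tcp hook xy mm [70.5  2.4] z 189.5 yaw 28.372830788466896 F hook [ 3.94 -0.82] 0.98 t 9.55
tcp hook xy mm [70.5  2.4] z 189.6 yaw 28.376099577532443 F hook [4.9  0.17] 0.29 t 9.6
tcp hook xy mm [70.5  2.3] z 189.6 yaw 28.371027605591205 F hook [4.13 0.09] -0.2 t 9.65
```

Request:
{"fn": "apply_moves", "kwargs": {"targets": [[[0, 0, 0, 0.03, 0, 0, 0], [0, 0, 0, 0.06, 0, 0, 0], [0, 0, 0, 0.06, 0, 0, 0]]]}}

```text
clock: 9.9
tool_pos: [0.568, -0.2405, 0.1878]
ee_rot: [-3.142, 0.0, 0.495]
wrist_force: [4.1, 2.1, 0.3]
width: 0.0102
```

```bash
python3 - <<'E'
from h import *
hk()
for i in range(2):capture('wrist');hk()
E
```

```text
tcp hook xy mm [70.5  2.3] z 187.8 yaw 28.373960427666773 F hook [ 4.61 -0.05] 0.26 t 9.9
tcp hook xy mm [70.5  2.3] z 187.9 yaw 28.373068010854542 F hook [4.04 0.52] 0.49 t 9.95
tcp hook xy mm [70.5  2.3] z 187.9 yaw 28.376518444991596 F hook [ 3.99 -0.64] 1.03 t 10.0
```

Request:
{"fn": "apply_moves", "kwargs": {"targets": [[[0, 0, 0, 0.02, 0, 0, 0], [0, 0, 0, 0.04, 0, 0, 0], [0, 0, 0, 0.04, 0, 0, 0]]]}}

```text
clock: 10.25
tool_pos: [0.5681, -0.2405, 0.1868]
ee_rot: [3.141, -0.0, 0.495]
wrist_force: [3.5, 1.9, 2.4]
width: 0.0094
```

```bash
python3 - <<'E'
from h import *
hk()
for i in range(2):capture('wrist');hk()
E
```

```text
tcp hook xy mm [70.6  2.3] z 186.8 yaw 28.374229748399625 F hook [3.97 0.02] 2.4 t 10.25
tcp hook xy mm [70.6  2.3] z 186.8 yaw 28.372286387117278 F hook [4.5  0.32] 2.21 t 10.3
tcp hook xy mm [70.6  2.3] z 186.8 yaw 28.37622782564895 F hook [4.79 0.25] 1.29 t 10.35
```

Request:
{"fn": "apply_moves", "kwargs": {"targets": [[[0, 0, 0, 0.02, 0, 0, 0], [0, 0, 0, 0.04, 0, 0, 0], [0, 0, 0, 0.04, 0, 0, 0]]]}}

```text
clock: 10.6
tool_pos: [0.5682, -0.2406, 0.1859]
ee_rot: [3.141, -0.0, 0.495]
wrist_force: [3.4, 2.9, 5.6]
width: 0.0095
```

```bash
python3 - <<'E'
from h import *
hk()
for i in range(2):capture('wrist');hk()
E
```

```text
tcp hook xy mm [70.6  2.2] z 185.9 yaw 28.374933869688828 F hook [4.36 0.9 ] 5.63 t 10.6
tcp hook xy mm [70.7  2.2] z 186.0 yaw 28.37591653199843 F hook [3.42 0.82] 6.25 t 10.65
tcp hook xy mm [70.6  2.2] z 186.0 yaw 28.37301763873525 F hook [3.74 1.08] 5.9 t 10.7
```

Seated on the arm, with Fz up by about 5 N. I'll ease forward 2 mm, open, and check before retreating.

Request:
{"fn": "apply_moves", "kwargs": {"targets": [[[0, 0.03, 0, 0, 0, 0, 0], [0, 0.06, 0, 0, 0, 0, 0], [0.1, 0.06, 0, 0, 0, 0, 0], [0.2, 0.06, 0, 0, 0, 0, 0], [0.4, 0.06, 0, 0, 0, 0, 0], [0.4, 0.06, 0, 0, 0, 0, 0], [0.4, 0.06, 0, 0, 0, 0, 0], [0.4, 0.06, 0, 0, 0, 0, 0]]]}}

```text
clock: 11.37
tool_pos: [0.5693, -0.2397, 0.1852]
ee_rot: [-3.141, 0.001, 0.495]
wrist_force: [-0.2, 0.3, -0.6]
width: 0.036
```

```bash
python3 - <<'E'
from h import *
hk()
a=snap('scene','s5');b=snap('side','d5')
f=lambda im,x,y:cv2.resize(im[y:y+75,x:x+100,::-1],(400,300),interpolation=cv2.INTER_CUBIC)
cv2.imwrite('pics/m5.png',np.hstack([f(a['pixels'],160,255),f(b['pixels'],370,235)]))
hk()
E
```

```text
tcp hook xy mm [72.   2.4] z 185.2 yaw 28.36936295973623 F hook [-0.    0.35] -0.63 t 11.3667
tcp hook xy mm [72.2  2.3] z 185.4 yaw 28.372238513131798 F hook [-0.5   0.42] 0.05 t 11.4667
```

View pics/m5.png

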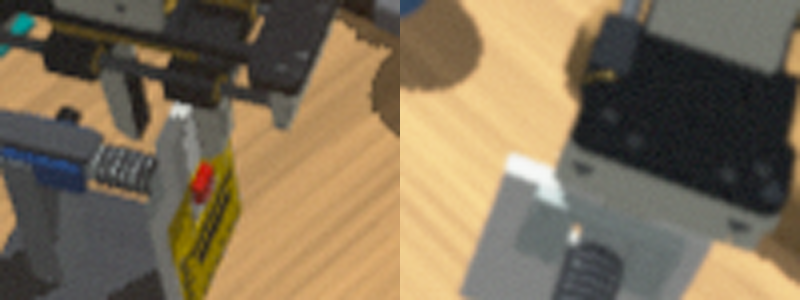

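The lip shows through the window on the yellow side, and the tool is free of force. Retreating straight up.

Request:
{"fn": "apply_moves", "kwargs": {"targets": [[[0.4, 0, 0, -0.3, 0, 0, 0], [0.4, 0, 0, -0.8, 0, 0, 0], [0.4, 0, 0, -1.6, 0, 0, 0], [0.4, 0, 0, -2.6, 0, 0, 0], [0.4, 0, -1, -3.6, 0, 0, 0], [0.4, 0, -2.2, -4, 0, 0, 0], [0.4, 0, -3.4, -4, 0, 0, 0], [0.4, 0, -4.4, -4, 0, 0, 0], [0.4, 0, -4.4, -4, 0, 0, 0], [0.4, 0, -4.4, -4, 0, 0, 0]]]}}

```text
clock: 12.3
tool_pos: [0.5067, -0.1227, 0.3068]
ee_rot: [3.14, -0.001, 0.497]
wrist_force: [-0.3, -0.8, -0.7]
width: 0.0372
```

```bash
python3 - <<'E'
from h import *
hk()
c=snap('wrist','w6');a=snap('scene','s6');b=snap('side','d6')
f=lambda im,x,y:cv2.resize(im[y:y+75,x:x+100,::-1],(400,300),interpolation=cv2.INTER_CUBIC)
cv2.imwrite('pics/m6.png',np.vstack([np.hstack([f(a['pixels'],160,245),f(b['pixels'],370,235)]),np.hstack([cv2.resize(x['pixels'][:,:,::-1],(400,300)) for x in(a,c)])]))
y=np.radians(28.3);R=np.array([[np.cos(y),-np.sin(y),0],[np.sin(y),np.cos(y),0],[0,0,1]]);O=np.array([.507,-.276,0])
# expected gauge: back-face x 70.5-73, centre y 3, window top .140 -> z0 .040
for n,cc,o in(('s',a,(160,245)),('d',b,(370,235))):
  for y_,z in((-45,152),(45,152),(-22,200),(22,200),(-45,40),(45,40)):
    q=proj(cc,O+R@np.array([.078 if n=='s' else .068,.003+y_/1000,z/1000]));print(n,y_,z,np.round((q-o)*4))
E
```

```text
tcp hook xy mm [ 72.4 135.1] z 306.8 yaw 28.468473384552027 F hook [-0.63 -0.59] -0.71 t 12.3
s -45 152 [160. 271.]
s 45 152 [219. 142.]
s -22 200 [165. 188.]
s 22 200 [195. 124.]
s -45 40 [183. 374.]
s 45 40 [238. 249.]
d -45 152 [319. 250.]
d 45 152 [112. 171.]
d -22 200 [298. 167.]
d 22 200 [191. 128.]
d -45 40 [247. 372.]
d 45 40 [ 62. 297.]
```

View pics/m6.png

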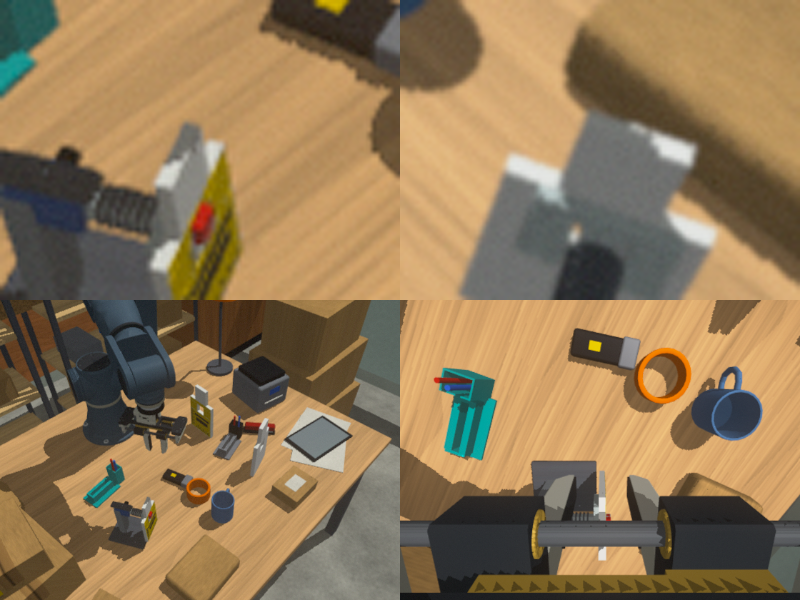

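Predicted and seen corners agree within a couple of pixels. The gauge hangs upright behind the lip, yellow side outward, bystanders look unmoved and the gripper is clear.

```bash
python3 -c "
from h import *
print(manip.sign_off())"
```

```text
the job is handed in; nothing more can be done
None
```

The gauge is hanging on the sprung hook behind the red lip, yellow face outward, and I handed the job in at about 12.5 s of the 48 s allowed. The sign-off gives no verdict, so what follows is my own checking.

- **Pick:** I took the gauge from the grey organiser by its tab. I left the two free-standing gauges and the turquoise organiser alone.
- **Hanging:** The window passed over the lip and the gauge met the spring plate at about 78 mm of tool travel on the hook, which agreed with what the cameras showed. I pressed until the force read about 4.5 N, putting the plate roughly 7.5 mm back. I then lowered the gauge until the upward force rose by about 5 N as it settled on the arm. I eased forward 2 mm, opened the fingers and lifted away.
- **Last checks:** After release the tool felt no force. In both fixed cameras the gauge's corners fell within about 3 pixels of where an upright, seated gauge should be, roughly centred on the arm. The lip shows through the window, the bystanders look unmoved and the gripper is clear.
- **Disagreements:**
  - My first estimate of the organiser's turn from the fixed cameras was about 20°. A blurred wrist picture gave 14.5°, and a settled one gave 17°, which I used.
  - The wrist camera showed about a 2 mm sideways offset, which I allowed for by finding the plate by feel.
- **Not measured:** I did not check the plate's clamping force on the gauge after letting go.

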